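Find the loose pipe clamp and hold its cap open

ROBOT

A 6-joint arm with a two-finger parallel gripper is mounted at the origin on the work surface. World frame = base frame: x ahead of the robot, y to its left, z up, the work surface at z = 0. Lengths are in m, angles in rad, forces in N, time in s.
With the tool pointing down it reaches from about 0.275 to 0.975 m from the base axis. Payload 8.4 kg.
Tool frame: the origin (TCP) lies midway between the tips of the shut fingers; the grasp point (between the pads) lies 19 mm behind it; z points along the fingers, y is the line along which they close (so a half turn about z gives the same grasp; the last joint's range is limited). The gripper opens to 92 mm and grips with 3 to 60 N. Pads are 20 mm wide; open, the fingers measure 128 mm over their backs; the gripper's body (75 mm by 189 mm) begins 69 mm behind the grasp point.
Start: joints at [1.317, 0.353, 1.633, -0, 1.155, -0.002], TCP at [0.156, 0.605, 0.215] pointing down, gripper open.
Joint ranges: [-2.63, 2.63], [-0.92, 2.1], [0.06, 2.66], [-1.3, 4.44], [0, 2.69], [-3.02, 3.02]. Speed limits (rad/s): [2.22, 2.22, 2.79, 3.14, 3.14, 3.14].

INTERFACE

Orientations are given as a rotation vector (axis times angle).
In Python, from bench import bot, viewer gives the robot as it stands. The module is installed in compiled form; this text tells all that it offers.
- The arm moves only by the tool carry_out, never from a script. Its argument "moves" is a list that holds one entry, the list of rows, each a list of 6 numbers: the shift along the world's x, y, z in m, then the turn, a rotation vector about the world's x, y, z in rad. In form: [[[dx, dy, dz, wx, wy, wz], ...]]. A call has 1 to 12 rows; each row shifts and turns the commanded pose from where the row before left it; what a row does not reach is not made up. A row lasts 1/10 s, in which the tool goes at most 50 mm and 8.59 degrees, less where a joint would pass 70% of its speed; a pose out of reach is approached as far as the arm can. A call is refused whole if a number of a shift passes 0.05 or a number of a turn 0.15, either way. A call with a gripper value outside its range is refused whole. "claw" is the finger opening in m, from 0 to 0.0919, set as the call begins (left out, the last holds). The fingers move at their own pace and stop on an object; "squeeze" is the grip in N (left out, the last holds). Time passes only in rows, so rows that do not move let the fingers close. It gives the time, the measured TCP pose, the force, the opening and the grip force at its end, in the units of the state.
- bot.read_state(): the state, without advancing time (a new reading comes with each control period).
- viewer.snapshot(name): name is "scene" or "top"; returns a dict with "color" (420x560x3 uint8, red, green, blue), "mtx" (3x3 intrinsics, pixels), "k1" (the pictures are not rectified: a ray, as slopes to the right and down, at radius r is drawn at 1 + k1 r^2 times it, then the intrinsics apply), "R" (3x3) and "t" (3): a world point X has camera coordinates R X + t. Camera axes: x right, y down, z forward; pixel columns grow to the right and rows downward; lengths in m; the calibration is good to about 2 mm. A picture is of the moment at which its call begins. There is no depth.
- bot.close_job(): hands the job in; it is judged then, once.
The state is a dict: "t": time; "qpos": joint angles; "qvel": joint speeds; "tau": joint torques, N m; "tool_pos": TCP position; "tcp_rot": TCP orientation; "ft_force": force on the tool from outside, world axes, zero at the start; "torque": the same for the moment, N m; "grip_width": finger opening in m; "grasp_force": force on a finger pad.
Only numpy, scipy, OpenCV 4.12 (cv2) and the standard library are available. Lean on these libraries where they do the work, as an engineer would, in place of code of your own. Each camera call takes 0.05 s, during which the arm holds its last target. There are 200 camera calls.

TASK

One of the three hinged clamps on the bench's fume-extraction pipe has worked loose, but they all look alike. With closed fingertips, tap down on the bolt head of each clamp in turn, from the robot's left to its right, to feel which one gives; then lift that clamp's cap open by its bolt ear, to about 60 degrees, and finish while still holding it there, so that a new rubber liner can go under it. Do not pull up on the two tight caps, and leave the spanner, bowl blank and glass tumbler where they are.

Things in the scene. Friction and masses are not known exactly. Their poses are not given: they have to be found in the camera images.
- pipe: Fixed board 250 x 620 x 18 mm with a grey extraction pipe, 63 mm diameter, axis 68 mm above the bench. Origin on the bench under the pipe's axis and middle clamp. y along the pipe to the robot's left, x across it away from the robot, z up. Three identical clamps at y = +160, 0, -160 mm. Also fixed: end plug, two rear ports, blast gate (y = -268 mm, top 132 mm above the bench).
- bolt_left (a point): Centre of the top of the left clamp's bolt head (y = +160 mm), 93 mm above the bench, 60 mm from the pipe's axis towards the robot: steel hexagon 17 mm across, 7 mm high, on a 21 mm washer. Marks the untouched head, does not move with it. Tight clamp: rigid. Loose one: bolt and ear sink 6 to 7 mm under a tap of 1 to 3 N to a firm stop, then spring back. Which one is loose changes from run to run.
- bolt_middle (a point): The same point of the middle clamp. Each bolt goes through its cap's flat ear: 34 mm wide along the pipe, 42 mm long across it (pipe x = -37 to -79 mm), 12 mm thick (72 to 84 mm above the bench). It can be pinched across the 34 mm from above, the bolt head standing between the fingers. Below it an 8 mm gap, then the fixed lower ear, 30 mm wide, top 64 mm above the bench.
- bolt_right (a point): The same point of the right clamp. In the loose clamp the bolt is out of its thread, stays in the ear and rides up with the cap; the cap lifts with 1 to 4 N at the ear and falls shut by itself when let go, from any angle.
- hinge_left (a point): Middle of the left clamp's hinge pin, 68 mm above the bench, 50 mm beyond the pipe's axis; the pin lies along the pipe's y axis. The bolt head's top is 110 mm nearer the robot and 25 mm higher. The cap between them is a cast grey half ring over the pipe, 34 mm wide, 40.5 mm outer radius, top 109 mm above the bench.
- hinge_middle (a point): The same point of the middle clamp.
- hinge_right (a point): The same point of the right clamp.
- cap_a (a joint): Opening angle of one of the three caps (rad): 0 shut, grows as the ear swings up and away from the robot about its hinge, stops at 1.2. Which of the three clamps cap_a, cap_b and cap_c belong to changes from run to run. It does not show the small sinking under a tap.
- cap_b (a joint): As cap_a, another of the three caps.
- cap_c (a joint): As cap_a, the third cap. A tight cap stays within 0.005 rad of shut unless it is pulled on.
- spanner: Loose steel open-ended spanner, 200 mm long, 36 mm wide, 8 mm thick, lying on the board behind the pipe, along it. Origin under its middle.
- bowl_blank: Loose round wooden bowl blank, 110 mm diameter, 50 mm high, on the bench to the left of the board. Origin at the centre of its underside.
- jar: Loose empty glass tumbler, 62 mm diameter, 75 mm high, on the bench to the right of the board. Origin at the centre of its underside.

How it is judged:
On the way, in this order (a step that is already met when the one before it is completed fails the run):
1. the left clamp's bolt head is tapped with the closed fingertips (contact force between the fingers and anything else above 1 N and horizontal distance between the grasp point and bolt_left below 0.016 m and z of the grasp point in the frame of bolt_left between 0.008 and 0.03 m).
2. then the middle clamp's bolt head is tapped (contact force between the fingers and anything else above 1 N and horizontal distance between the grasp point and bolt_middle below 0.016 m and z of the grasp point in the frame of bolt_middle between 0.008 and 0.03 m).
3. then the right clamp's bolt head is tapped (contact force between the fingers and anything else above 1 N and horizontal distance between the grasp point and bolt_right below 0.016 m and z of the grasp point in the frame of bolt_right between 0.008 and 0.03 m).
At the end, for the whole second after the job is handed in: the loose clamp's cap is held open at more than 0.8 rad (46 degrees) and still (under 0.1 rad/s), with the fingers bearing on it (more than 0.3 N); it would fall shut by itself (value of joint any of cap_a, cap_b, cap_c above 0.8 rad and velocity of joint cap_a between -0.1 and 0.1 rad/s and contact force between the fingers and anything else above 0.3 N); the arm keeps its last pose, push and grip.
It fails at once if a tight cap is pulled up (more than 0.02 rad, some 11 N at the ear) (value of joint any of cap_b, cap_c above 0.02 rad).
It fails at once if the spanner, bowl blank or glass tumbler is moved by more than 30 mm (distance of any of spanner, bowl_blank, jar from where it was at the start of the episode above 0.03 m).
It also fails if it takes over 46 s, if anything falls off the work surface, if the arm or the gripper's body presses on something with over 40 N, if the wrist force passes 120 N, or if a joint passes its speed limit or range.

## Working session

There is one attempt and no reset: what is moved stays moved. The work goes in short steps, Python scripts to look and compute and a tool call to move; the robot and the scene stay as the last step left them, time stands still between calls to the robot, and variables do not carry over. Pictures are saved under pics/ and viewed, at most 10 in all, crops included, and the job is handed in when it is done.

Besides the shell and the picture viewer there is one more tool, called after "Call:" as a command line: name --argument value ..., lists and objects as JSON in quotes. carry_out: Moves the arm, as the interface text tells. Its arguments: {"type":"object","properties":{"moves":{"type":"array"},"claw":{"type":"number"},"squeeze":{"type":"number"}},"required":["moves"]}

```bash
mkdir -p pics; python3 - <<'E'
from bench import bot, viewer
import cv2, pickle
s=bot.read_state(); print({k:s[k] for k in('t','tool_pos','tcp_rot','ft_force','grip_width')})
d={}
for n in("scene","top"):
    d[n]=viewer.snapshot(n); cv2.imwrite(f"pics/{n}0.png",d[n]["color"][:,:,::-1])
    print(n,d[n]["mtx"],d[n]["k1"],d[n]["R"],d[n]["t"])
pickle.dump(d,open("cam.pkl","wb"))
E
```

```text
{'t': 0.0, 'tool_pos': array([0.15557616, 0.6048081 , 0.2138476 ]), 'tcp_rot': array([-3.94471003e-01, -3.11652424e+00,  2.18450275e-03]), 'ft_force': array([-0.90910485, -0.31516024, -0.56221965]), 'grip_width': 0.09169901105133824}
scene [[471.63191662   0.         287.16105165]
 [  0.         471.63191662 208.89759406]
 [  0.           0.           1.        ]] -0.16609856568597395 [[-0.28665992  0.9579407  -0.01325544]
 [ 0.65572924  0.18609949 -0.73170086]
 [-0.6984592  -0.21844129 -0.68149699]] [ 0.12860555 -0.318959    1.70226371]
top [[416.15569458   0.         281.71113254]
 [  0.         416.15569458 204.48945968]
 [  0.           0.           1.        ]] 0.018717584761125197 [[ 0.01266607 -0.99955635  0.02695682]
 [-0.98902971 -0.01649151 -0.14679326]
 [ 0.14717269 -0.0248018  -0.98879981]] [-0.00372423  0.54274086  1.20846833]
```

View pics/scene0.png

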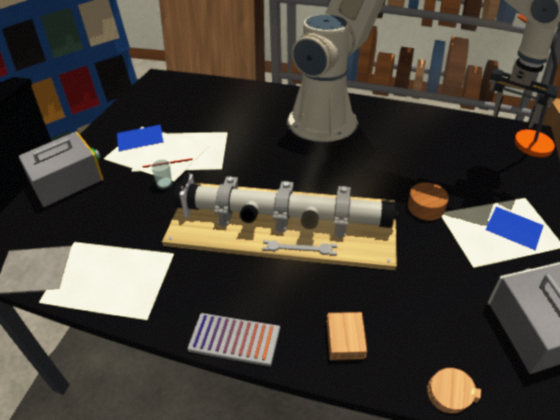

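View pics/top0.png

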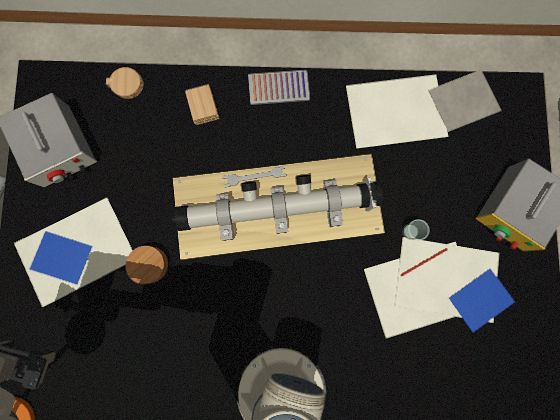

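Top view: the board runs from (173,178) to (384,232). The bolt ears are on the robot's side near (226,233), (282,226) and (337,219). I'll enlarge this area.

```bash
python3 - <<'E'
import cv2
a=cv2.imread("pics/top0.png")[150:265,165:390]
cv2.imwrite("pics/topc.png",cv2.resize(a,None,fx=3.5,fy=3.5,interpolation=cv2.INTER_CUBIC))
E
```

```text
(no output)
```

View pics/topc.png

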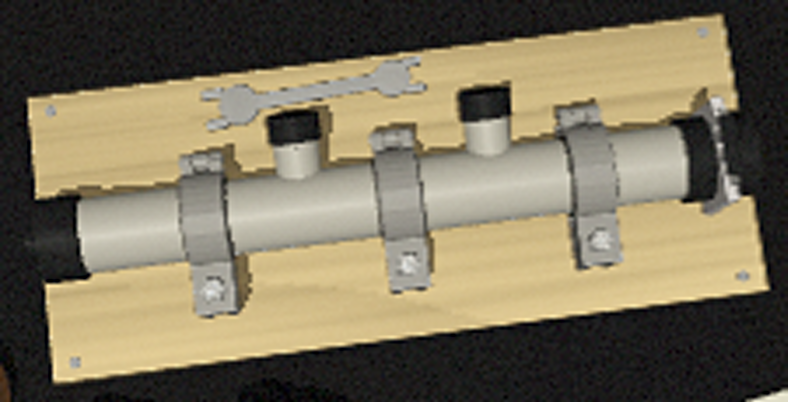

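```bash
cat > h.py <<'E'
import pickle,numpy as np
from scipy.optimize import least_squares
d=pickle.load(open("cam.pkl","rb"))
def proj(X,n="top"):
    c=d[n]; p=np.atleast_2d(X)@c["R"].T+c["t"]; s=p[:,:2]/p[:,2:]
    s=s*(1+c["k1"]*(s**2).sum(1,keepdims=True)); return s*c["mtx"][0,0]+c["mtx"][:2,2]
def ray(u,z,n="top"):
    return least_squares(lambda q:(proj([q[0],q[1],z],n)-u)[0],[.5,0]).x
E
python3 - <<'E'
from h import *
cr=lambda L:np.array(L)/3.5+[165,150]-.35
b=cr([(212,290),(408,264),(600,239)])
h=cr([(204,165),(393,140),(578,117)])
bd=cr([(28,98),(722,15),(768,290),(54,382)])
B=np.array([ray(u,.093) for u in b]);H=np.array([ray(u,.074) for u in h]);D=np.array([ray(u,.018) for u in bd])
print(B,H,D,sep="\n")
print("bolt spacing",np.linalg.norm(np.diff(B,axis=0),axis=1),"bolt-hinge",np.linalg.norm(B-H,axis=1))
print("board",[np.linalg.norm(D[i]-D[i-1]) for i in range(4)])
f=lambda p:np.array([[p[0]-x*0+np.cos(p[2])*x-np.sin(p[2])*y,p[1]+np.sin(p[2])*x+np.cos(p[2])*y] for x,y in [(-.06,.16),(-.06,0),(-.06,-.16),(.05,.16),(.05,0),(.05,-.16)]])
r=least_squares(lambda p:(f(p)-np.vstack([B,H])).ravel(),[.5,0,0])
print(r.x,r.fun.reshape(-1,2)*1000,f(r.x)[:3],sep="\n")
print("yaw from bolts",np.arctan2(-(B[0]-B[2])[0],(B[0]-B[2])[1]))
for i,j in((0,1),(3,2)):print("yaw board",np.arctan2(-(D[i]-D[j])[0],(D[i]-D[j])[1]))
# scene check: front board corners and cap tops
print("scene", proj([list(ray((164,249),.018,"scene"))+[.018],list(ray((397,264),.018,"scene"))+[.018]],"scene"), ray((164,249),.018,"scene"),ray((397,264),.018,"scene"))
E
```

```text
[[ 0.45199524  0.16454486]
 [ 0.47551241  0.00620432]
 [ 0.49849207 -0.15085386]]
[[ 0.55750551  0.17665756]
 [ 0.58144861  0.01964758]
 [ 0.6038818  -0.13592618]]
[[ 0.6234151   0.33823673]
 [ 0.71038156 -0.27319637]
 [ 0.46510973 -0.30871339]
 [ 0.37782366  0.30377147]]
bolt spacing [0.16007743 0.15873039] bolt-hinge [0.10620327 0.10678576 0.10644168]
board [np.float64(0.2479980001792531), np.float64(0.6175869233927225), np.float64(0.24783003965974118), np.float64(0.6186732268493428)]
[0.53308758 0.01409615 0.14391615]
[[-1.23455438 -0.70799478]
 [-1.80454397 -0.71336602]
 [-1.83702322 -2.00109395]
 [ 2.11798829  2.95549091]
 [ 1.12207385  1.61955748]
 [ 1.63605942 -1.15259364]]
[[ 0.45076069  0.16383686]
 [ 0.47370787  0.00549095]
 [ 0.49665505 -0.15285496]]
yaw from bolts 0.14636809501170456
yaw board 0.1412861455032654
yaw board 0.14155820940668679
scene [[164. 249.]
 [397. 264.]] [ 0.73941604 -0.25201719] [0.62210484 0.34254761]
```

Call:
carry_out --moves '[[[0.0247,-0.0367,0,0,0,0.033],[0.0247,-0.0367,0,0,0,0.033],[0.0247,-0.0367,0,0,0,0.033],[0.0247,-0.0367,0,0,0,0.033],[0.0247,-0.0367,0,0,0,0.033],[0.0247,-0.0367,0,0,0,0.033],[0.0247,-0.0367,0,0,0,0.033],[0.0247,-0.0367,0,0,0,0.033],[0.0247,-0.0367,0,0,0,0.033],[0.0247,-0.0367,0,0,0,0.033],[0.0247,-0.0367,0,0,0,0.033],[0.0247,-0.0367,0,0,0,0.033]]]' --claw 0 --squeeze 10

```text
t: 1.3
tool_pos: [0.4527, 0.1631, 0.2145]
tcp_rot: [0.228, -3.133, -0.0]
ft_force: [0.4, -0.4, -0.7]
grip_width: 0.0009
grasp_force: 0.0
```

```bash
python3 - <<'E'
from h import *
from scipy.spatial.transform import Rotation as R
from bench import bot,viewer
import cv2
print(proj([[.710,-.273,.018],[.623,.338,.018]],"scene"))
s=bot.read_state(); print(s['t'],s['tool_pos'],R.from_rotvec(s['tcp_rot']).as_matrix().round(4),s['ft_force'],s['grip_width'])
E
```

```text
[[162.1159769  239.58805947]
 [395.17971363 263.89819796]]
1.3 [0.45268582 0.16314739 0.21452656] [[-9.894e-01 -1.450e-01 -1.000e-04]
 [-1.450e-01  9.894e-01  0.000e+00]
 [ 1.000e-04  0.000e+00 -1.000e+00]] [ 0.44675079 -0.39062577 -0.65473667] 0.0008825390123180984
```

Call:
carry_out --moves '[[[-0.001,0.001,-0.04,0,0,0],[0,0,-0.04,0,0,0],[0,0,-0.03,0,0,0],[0,0,-0.007,0,0,0],[0,0,0,0,0,0],[0,0,0,0,0,0]]]'

```text
t: 1.9
tool_pos: [0.4519, 0.1663, 0.0987]
tcp_rot: [-0.227, 3.132, 0.001]
ft_force: [0.3, 0.5, 0.3]
grip_width: 0.0006
grasp_force: 0.0
```

Call:
carry_out --moves '[[[0,0,-0.002,0,0,0],[0,0,-0.002,0,0,0],[0,0,0,0,0,0]]]'

```text
t: 2.2
tool_pos: [0.4514, 0.1661, 0.0941]
tcp_rot: [-0.227, 3.132, 0.0]
ft_force: [0.5, 0.1, -0.1]
grip_width: 0.0006
grasp_force: 0.0
```

Call:
carry_out --moves '[[[0,-0.001,-0.001,0,0,0],[0,0,-0.001,0,0,0],[0,0,0,0,0,0]]]'

```text
t: 2.5
tool_pos: [0.4514, 0.1651, 0.0924]
tcp_rot: [-0.226, 3.133, 0.001]
ft_force: [-4.2, -0.2, 12.6]
grip_width: 0.0007
grasp_force: 6.1
```

Call:
carry_out --moves '[[[0,0,-0.001,0,0,0],[0,0,0,0,0,0]]]'

```text
t: 2.7
tool_pos: [0.4513, 0.1651, 0.0919]
tcp_rot: [-0.226, 3.133, 0.001]
ft_force: [-5.5, 0.3, 19.8]
grip_width: 0.0004
grasp_force: 9.9
```

Left is tight (rigid at 0.092). Moving to the middle.

Call:
carry_out --moves '[[[0,0,0.035,0,0,0],[0.006,-0.04,0,0,0,0],[0.006,-0.04,0,0,0,0],[0.006,-0.04,0,0,0,0],[0.006,-0.039,0,0,0,0],[0,0,-0.025,0,0,0],[0,0,0,0,0,0],[0,0,0,0,0,0]]]'

```text
t: 3.5
tool_pos: [0.4745, 0.006, 0.1005]
tcp_rot: [0.226, -3.132, -0.0]
ft_force: [0.1, 1.4, -0.4]
grip_width: 0.0002
grasp_force: 0.0
```

Call:
carry_out --moves '[[[0,0,-0.005,0,0,0],[0,0,-0.001,0,0,0],[0,0,0,0,0,0]]]'

```text
t: 3.8
tool_pos: [0.4752, 0.0064, 0.0948]
tcp_rot: [-0.228, 3.133, -0.0]
ft_force: [-0.7, 0.0, -0.7]
grip_width: 0.0006
grasp_force: 0.0
```

Call:
carry_out --moves '[[[0,0,-0.001,0,0,0],[0,0,-0.001,0,0,0],[0,0,0,0,0,0]]]'

```text
t: 4.1
tool_pos: [0.4752, 0.006, 0.0927]
tcp_rot: [-0.227, 3.133, 0.0]
ft_force: [0.3, -0.1, 1.1]
grip_width: 0.0005
grasp_force: 0.6
```

Call:
carry_out --moves '[[[0,0,-0.001,0,0,0],[0,0,-0.001,0,0,0],[0,0,0,0,0,0]]]'

```text
t: 4.4
tool_pos: [0.4748, 0.0059, 0.0904]
tcp_rot: [0.226, -3.133, -0.0]
ft_force: [-1.4, 0.3, 1.6]
grip_width: 0.0007
grasp_force: 1.2
```

Call:
carry_out --moves '[[[0,0,-0.001,0,0,0],[0,0,-0.001,0,0,0],[0,0,0,0,0,0]]]'

```text
t: 4.7
tool_pos: [0.4749, 0.0059, 0.0884]
tcp_rot: [0.226, -3.133, 0.0]
ft_force: [-2.8, -0.2, 2.6]
grip_width: 0.0004
grasp_force: 1.5
```

Call:
carry_out --moves '[[[0,0,0.04,0,0,0],[0.006,-0.04,0,0,0,0],[0.006,-0.04,0,0,0,0],[0.006,-0.04,0,0,0,0],[0.005,-0.038,0,0,0,0],[0,0,-0.028,0,0,0],[0,0,0,0,0,0],[0,0,0,0,0,0]]]'

```text
t: 5.5
tool_pos: [0.4976, -0.1518, 0.1003]
tcp_rot: [0.226, -3.132, -0.001]
ft_force: [-0.1, 0.9, -0.5]
grip_width: 0.0004
grasp_force: 0.0
```

The middle head sank 4 mm under about 2 N, so it is the loose one. I'll tap the right one to complete the sequence.

Call:
carry_out --moves '[[[0,0,-0.005,0,0,0],[0,0,-0.001,0,0,0],[0,0,-0.001,0,0,0],[0,0,0,0,0,0]]]'

```text
t: 5.9
tool_pos: [0.4983, -0.1518, 0.0938]
tcp_rot: [-0.227, 3.133, -0.0]
ft_force: [0.2, -0.6, -0.8]
grip_width: 0.0005
grasp_force: 0.0
```

Call:
carry_out --moves '[[[0,0,-0.001,0,0,0],[0,0,-0.001,0,0,0],[0,0,0,0,0,0]]]'

```text
t: 6.2
tool_pos: [0.4982, -0.152, 0.0924]
tcp_rot: [-0.226, 3.133, 0.0]
ft_force: [-3.2, 2.1, 10.9]
grip_width: 0.0006
grasp_force: 5.9
```

Right is tight, so the middle is loose. I'll go back over the middle ear with the fingers open and work out the arc meanwhile.

Call:
carry_out --moves '[[[0,0,0.05,0,0,0],[-0.006,0.04,0,0,0,0],[-0.006,0.04,0,0,0,0],[-0.006,0.04,0,0,0,0],[-0.005,0.038,0,0,0,0],[0,0,0,0,0,0],[0,0,0,0,0,0]]]' --claw 0.065 --squeeze 25

```text
t: 6.9
tool_pos: [0.4752, 0.0064, 0.1417]
tcp_rot: [-0.23, 3.133, -0.0]
ft_force: [-0.2, -0.4, 0.1]
grip_width: 0.0544
grasp_force: 0.0
```

```bash
cat > arc.py <<'E'
import numpy as np
a=.1435
def arc(th,k=.6,d=.012):
    p=k*th; x=-.11*np.cos(th)+.01*np.sin(th)-d*np.sin(p); z=.01*np.cos(th)+.11*np.sin(th)-d*np.cos(p)
    return np.c_[x*np.cos(a),x*np.sin(a),z]
E
python3 - <<'E'
from arc import *
t=np.r_[0:1.051:22j]
D=np.diff(arc(t),axis=0); w=.6*.05
print("turn",(w*np.array([-np.sin(a),np.cos(a)])).round(4)); print(D.round(4).tolist())
from bench import bot
s=bot.read_state();print(s['t'],s['tool_pos'],s['grip_width'],s['ft_force'])
E
```

```text
turn [-0.0043  0.0297]
[[0.0003, 0.0, 0.0055], [0.0005, 0.0001, 0.0055], [0.0008, 0.0001, 0.0054], [0.0011, 0.0002, 0.0054], [0.0013, 0.0002, 0.0053], [0.0016, 0.0002, 0.0052], [0.0019, 0.0003, 0.0051], [0.0021, 0.0003, 0.005], [0.0024, 0.0003, 0.0049], [0.0026, 0.0004, 0.0048], [0.0028, 0.0004, 0.0046], [0.003, 0.0004, 0.0045], [0.0033, 0.0005, 0.0043], [0.0035, 0.0005, 0.0041], [0.0037, 0.0005, 0.0039], [0.0038, 0.0006, 0.0037], [0.004, 0.0006, 0.0035], [0.0042, 0.0006, 0.0033], [0.0043, 0.0006, 0.0031], [0.0045, 0.0006, 0.0029], [0.0046, 0.0007, 0.0026]]
6.9 [0.47520214 0.00639611 0.14174151] 0.05436833850319777 [-0.15331061 -0.37683894  0.05275986]
```

Call:
carry_out --moves '[[[0,0,0,0,0,0],[0,0,0,0,0,0],[0,-0.0005,-0.025,0,0,0],[0,0,-0.025,0,0,0],[0,0,-0.016,0,0,0],[0,0,-0.005,0,0,0],[0,0,-0.005,0,0,0],[0,0,0,0,0,0],[0,0,0,0,0,0]]]'

```text
t: 7.8
tool_pos: [0.4757, 0.0052, 0.0662]
tcp_rot: [-0.226, 3.133, -0.0]
ft_force: [-0.1, 0.0, -0.3]
grip_width: 0.065
grasp_force: 0.0
```

Call:
carry_out --moves '[[[0,0,0,0,0,0],[0,0,0,0,0,0],[0,0,0,0,0,0],[0,0,0,0,0,0],[0,0,0,0,0,0],[0,0,0,0,0,0]]]' --claw 0.02 --squeeze 25

```text
t: 8.4
tool_pos: [0.4751, 0.0057, 0.0656]
tcp_rot: [0.226, -3.133, -0.001]
ft_force: [-0.8, 1.8, 0.7]
grip_width: 0.0336
grasp_force: 25.0
```

Gripped at 34 mm. Starting the lift with a few rows, then checking the force.

Call:
carry_out --moves '[[[0.0003,0,0.0055,-0.0043,0.0297,0],[0.0005,0.0001,0.0055,-0.0043,0.0297,0],[0.0008,0.0001,0.0054,-0.0043,0.0297,0],[0.0011,0.0002,0.0054,-0.0043,0.0297,0],[0,0,0,0,0,0]]]'

```text
t: 8.9
tool_pos: [0.4776, 0.0061, 0.0872]
tcp_rot: [0.218, -3.012, 0.013]
ft_force: [-1.5, 2.6, -2.9]
grip_width: 0.0336
grasp_force: 25.0
```

Call:
carry_out --moves '[[[0.0013,0.0002,0.0053,-0.0043,0.0297,0],[0.0016,0.0002,0.0052,-0.0043,0.0297,0],[0.0019,0.0003,0.0051,-0.0043,0.0297,0],[0.0021,0.0003,0.005,-0.0043,0.0297,0],[0.0024,0.0003,0.0049,-0.0043,0.0297,0],[0.0026,0.0004,0.0048,-0.0043,0.0297,0],[0,0,0,0,0,0]]]'

```text
t: 9.6
tool_pos: [0.4888, 0.0077, 0.1172]
tcp_rot: [0.205, -2.832, 0.03]
ft_force: [-3.3, 2.2, -1.3]
grip_width: 0.0338
grasp_force: 25.0
```

Call:
carry_out --moves '[[[0.0028,0.0004,0.0046,-0.0043,0.0297,0],[0.003,0.0004,0.0045,-0.0043,0.0297,0],[0.0033,0.0005,0.0043,-0.0043,0.0297,0],[0.0035,0.0005,0.0041,-0.0043,0.0297,0],[0.0037,0.0005,0.0039,-0.0043,0.0297,0],[0,0,0,0,0,0]]]'

```text
t: 10.2
tool_pos: [0.5047, 0.01, 0.1386]
tcp_rot: [0.194, -2.682, 0.043]
ft_force: [-6.8, 1.7, 1.6]
grip_width: 0.0339
grasp_force: 25.0
```

Call:
carry_out --moves '[[[0.0038,0.0006,0.0037,-0.0043,0.0297,0],[0.004,0.0006,0.0035,-0.0043,0.0297,0],[0.0042,0.0006,0.0033,-0.0043,0.0297,0],[0.0043,0.0006,0.0031,-0.0043,0.0297,0],[0.0045,0.0006,0.0029,-0.0043,0.0297,0],[0.0046,0.0007,0.0026,-0.0043,0.0297,0],[0,0,0,0,0,0],[0,0,0,0,0,0]]]'

```text
t: 11.0
tool_pos: [0.53, 0.0137, 0.158]
tcp_rot: [0.181, -2.503, 0.058]
ft_force: [-5.2, 2.3, 4.0]
grip_width: 0.0336
grasp_force: 25.0
```

```bash
python3 - <<'E'
from bench import bot, viewer
import cv2,numpy as np
L=[]
for n,(x,y,w,h) in {"scene":(150,60,260,210),"top":(165,100,260,210)}.items():
    c=viewer.snapshot(n)["color"][y:y+h,x:x+w,::-1]
    L.append(cv2.resize(c,(390,315),interpolation=cv2.INTER_CUBIC))
cv2.imwrite("pics/held.png",np.hstack(L))
s=bot.read_state();print(s['tool_pos'],s['ft_force'],s['grip_width'],s['qpos'])
E
```

```text
[0.53002322 0.01369103 0.15804774] [-4.7575209   1.71974854  3.77330562] 0.03343149441371217 [ 0.05706557  0.64884795  1.44760056 -0.05055052  1.67531454 -1.64691415]
```

View pics/held.png

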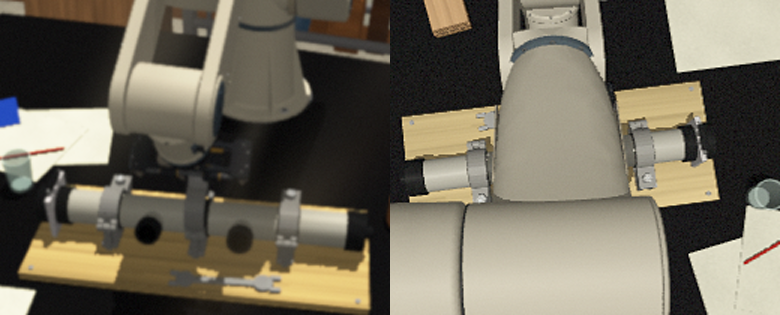

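The middle cap is up, with its ear between the fingers (left panel, about (197,195)). I'll confirm the angle with overlays of the predicted cap points on a zoomed crop.

```bash
python3 - <<'E'
from h import *
from bench import viewer
import cv2
c=viewer.snapshot("scene")["color"][:,:,::-1]
x0,y0=235,130;k=8
im=cv2.resize(c[y0:y0+75,x0:x0+100],None,fx=k,fy=k,interpolation=cv2.INTER_CUBIC)
a=.1435;H=np.array([.584,.0215,.068]);ex=np.array([np.cos(a),np.sin(a),0]);ey=np.array([-np.sin(a),np.cos(a),0])
for th,col in((1.04,(0,0,255)),(.7,(0,255,0))):
    P=[]
    for g in np.r_[0:np.pi:15j]:      # outer ring far edge +-17mm
        x,z=-.05+.0405*np.cos(g),.0405*np.sin(g)
        P.append((x,z))
    P+= [(-.087,.016),(-.129,.016)]
    for s in(.017,-.017):
        W=[H+ex*(x*np.cos(th)+z*np.sin(th))+ey*s+np.array([0,0,-x*np.sin(th)+z*np.cos(th)]) for x,z in P]
        q=((proj(np.array(W),"scene")-[x0,y0]+.5)*k).astype(int)
        cv2.polylines(im,[q],False,col,1)
cv2.imwrite("pics/ov.png",im)
E
```

```text
(no output)
```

View pics/ov.png

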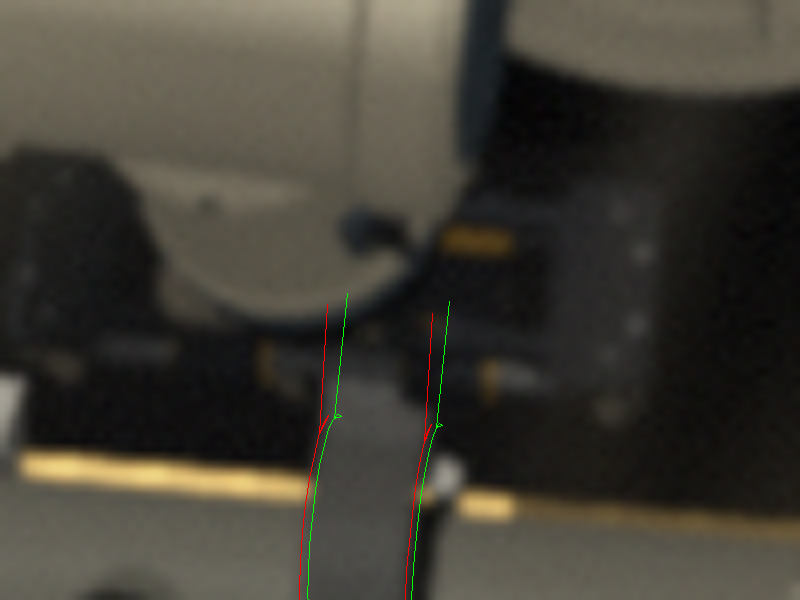

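Call:
carry_out --moves '[[[0,0,0,0,0,0],[0,0,0,0,0,0],[0,0,0,0,0,0],[0,0,0,0,0,0],[0,0,0,0,0,0]]]'

```text
t: 11.65
tool_pos: [0.53, 0.0137, 0.158]
tcp_rot: [0.181, -2.504, 0.057]
ft_force: [-4.6, 2.8, 2.9]
grip_width: 0.0337
grasp_force: 25.0
```

```bash
python3 - <<'E'
from bench import bot
s=bot.read_state();print(s['t'],s['tool_pos'],s['ft_force'],s['grip_width'],abs(s['qvel']).max())
print(bot.close_job())
E
```

```text
11.65 [0.52998611 0.0136846  0.15801967] [-4.56726921  2.75718971  2.89292088] 0.03369449276863508 0.0013093351239529506
the job is handed in; nothing more can be done
None
```

The middle clamp was the loose one; its cap is held still at about 60° (1.04 rad, worked out from the gripper position), all three bolts were tapped left to right, and I handed the job in at 11.65 s without seeing a verdict.

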